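# Select the fast gear for the large felt wheel on the polishing lathe

### The arm

A 6-joint arm with a two-finger parallel gripper is mounted at the origin on the work surface. World frame = base frame: x ahead of the robot, y to its left, z up, the work surface at z = 0. Lengths are in m, angles in degrees, forces in N, time in s.
With the tool pointing down it reaches from about 0.3 to 0.75 m from the base axis. Payload 8.5 kg.
Tool frame: the origin (TCP) lies on the centre line of the jaws, within the pads' length; the fingertips stand 17 mm ahead of it and the grasp point (between the pads) lies 2 mm behind it (env.tcp_to_tips is the distance from the TCP to the fingertips, in m); z points along the fingers, y is the line along which they close (so a half turn about z gives the same grasp; the last joint's range is limited). The gripper opens to 85 mm and grips with 20 to 120 N. Pads are 22 mm wide; open, the fingers measure 114 mm over their backs; the gripper's body (76 mm by 85 mm) begins 54 mm behind the grasp point. The pads swing forward as they close: fully open they stand 13 mm farther back than shut.
Start: joints at [-83.612, 21.807, 74.336, -0, 83.858, -12.336], TCP at [0.177, -0.521, 0.248] pointing down, gripper open.
Joint ranges: [-178.18, 178.18], [-50.72, 133.34], [12.68, 142.11], [-81.47, 261.47], [9.98, 163.14], [-165.26, 165.26]. Speed limits (degrees/s): [136.94, 136.94, 180, 180, 180, 180].

### API

Orientations are given as a 3x3 rotation matrix whose columns are the frame's x, y, z axes.
In Python, from rig import env gives the robot as it stands. The module is installed in compiled form; this text tells all that it offers.
- The arm moves only by the shell command python3 -m pendant 'ROWS' [FORCE]. ROWS is JSON, a list of rows, each a list of 7 numbers: the opening, from 0 (shut) to 1 (fully open), then the shift along the tool's x, y, z in m, then the turn, a rotation vector about the tool's x, y, z in rad. A call has 1 to 5 rows; each row is the pose to reach, as a shift and turn from the pose commanded when the call began, along the tool's axes at that moment; what a row does not reach only later rows make up. A row lasts 1/8 s, in which the tool goes at most 62.5 mm and 10.7 degrees, less where a joint would pass 70% of its speed; a pose out of reach is approached as far as the arm can. A call with a gripper value outside its range is refused whole. The fingers move at their own pace and stop on an object; FORCE is the grip in N (left out, the last holds). Time passes only in rows, so rows that repeat a pose let the fingers close. It gives the time, the measured TCP pose, the force, the opening and the grip force at its end, in the units of the state.
- env.observe(): the state, without advancing time (a new reading comes with each control period).
- env.get_image(name): name is "scene" or "side" or "wrist"; returns a dict with "image" (420x560x3 uint8, blue, green, red), "fx", "fy", "cx", "cy" (pixels), "pose" (4x4, takes a point from camera to world coordinates). Camera axes: x right, y up, looking along -z (the intrinsics and any distortion apply to the point x, -y, -z); pixel columns grow to the right and rows downward; lengths in m; the calibration is good to about 2 mm. A picture is of the moment at which its call begins. There is no depth.
- env.close_job(): hands the job in; it is judged then, once.
Trained networks look in the newest picture that a camera, given by its name, has taken for a name from the list of things; names that differ only in an ending like _2 or _b are one class to them, and where a whole thing is asked for, a point or a joint stands for the part that bears it (a point fixed in the world has none). Each returns a list of dicts, best first, with "conf" (0 to 1); they miss things now and then, are a little off and sometimes report something else, mostly with a low value. They report only what shows in the picture. A call takes as long as a camera call.
- env.find_in(camera, thing): "bbox" ([centre column, centre row, width, height] in pixels, round what is visible of it).
- env.trace(camera, thing): "mask" (420x560 bool, what is visible of it) and "bbox" ([centre column, centre row, width, height] in pixels, round what is visible of it).
- env.tip_of(camera, thing): "centre" ([column, row] in pixels: a listed point, or the origin of a listed thing).
The state is a dict: "time_s": time; "q": joint angles; "qvel": joint speeds; "joint_efforts": joint torques, N m; "position": TCP position; "tool_rot": TCP orientation; "ft_force": force on the tool from outside, world axes, zero at the start; "wrist_torque": the same for the moment, N m; "grip_width": finger opening in m; "gripper_force": force on a finger pad.
Only numpy, scipy, OpenCV 4.12 (cv2) and the standard library are available. Lean on these libraries where they do the work, as an engineer would, in place of code of your own. Each camera call takes 0.05 s, during which the arm holds its last target. There are 200 camera calls.

### The job

The polishing lathe's gear lever stands in the middle lock notch of its H-gate after a wheel change. Push the lever with the fingers, without gripping it: out of the notch, across the gate to the side where the large felt wheel is mounted, and fully home into the far (fast) slot of that side, without forcing it or entering any other slot on the way. Take your hand away, and leave the things lying on the lathe and bench where they are.

Things in the scene. Friction and masses are not known exactly. Their poses are not given: they have to be found in the camera images.
- lathe: grey bench polishing lathe, fixed. Origin on the bench directly below the gate's centre; x points away from the operator, y to the operator's left, z up. Gear case x -75 to +90, y -140 to +140 mm, flat top 130 mm high. Behind it the motor, radius 68 mm, along y at x +150, z 175 mm (top 243 mm high), with a spindle on each side, ends at y +-258 mm. 50 mm high drip pans below the wheels.
- gate_centre (a point): centre of the gate's cross slot, on the flat steel gate plate (110 x 124 mm, top 138 mm high). Slots 14 mm wide: a cross slot along the lathe's y; at its left and right ends a far slot (+x, fast) and a near slot (-x, slow) each; in its middle a notch on the near side only (lock). Left slots gear the left spindle, right slots the right. The walls stop the 10 mm lever rod.
- grip_middle (a point): thickest part (29 mm diameter) of the lever's black pear-shaped grip, on the lever's axis, 200 mm from the pivot, 22 mm below the grip's top; below it the grip narrows to 16 mm over 50 mm. The pivot is 33 mm above the bench under the gate's centre: lever upright, this point is 233 mm and the grip's top 255 mm high. The lever stays where it is left; pushing the grip takes 2 to 4 N.
- lever_fore (a joint): fore-and-aft lean of the lever, rad: 0 upright in the cross slot, positive leaning away from the operator (lathe +x), stop at +0.21 in a far slot; negative towards the operator, stop at -0.21 in the near slots and the lock notch. Play in the cross slot +-0.03. 0.1 rad moves the grip 20 mm.
- lever_across (a joint): sideways lean of the lever, rad: 0 in the middle (lock notch), positive to the lathe's left (+y). The ends of the cross slot stop the lever at about +0.25 and -0.25, squarely before the left and right slots, which lie at +0.22 and -0.22 with 0.03 play to either side. 0.1 rad moves the grip 20 mm.
- large_wheel: hard felt polishing wheel, 110 mm diameter, 26 mm thick, mounted on one of the two spindles; origin at its centre, axis along the lathe's y. On the left spindle it lies at lathe y = +200 mm, on the right at y = -200 mm (x +150, z 175 mm).
- small_wheel: hard felt wheel, 60 mm diameter, 14 mm thick, on the other spindle; origin at its centre.
- die_on_case: loose plaster tooth die with two brass pins, 36 mm long, 12 mm high, lying on the gear case top to the left of the gate plate; origin at its underside.
- polish_cake: loose brown cake of polishing compound, 56 x 32 x 28 mm, lying on the gear case top to the right of the gate plate; origin at its underside.
- plaster_cast: loose plaster dental cast, 60 x 64 x 32 mm, on the bench in front of the lathe; origin at its underside.
- die_on_bench: loose plaster die with brass pins, 36 mm long, 12 mm high, on the bench in front of the lathe; origin at its underside.
- plaster_knife: loose plaster knife, 165 mm long, 16 mm high, black handle, on the bench in front of the lathe; origin at its underside.
- spare_wheel: loose felt wheel, 64 mm diameter, 16 mm thick, lying flat on the bench; not mounted; origin at its underside.
- rubber_bowl: loose rubber mixing bowl, 124 mm diameter, 75 mm high, on the bench left of the gear case; origin at its underside.
- bottle: loose white bottle, 56 mm diameter, 165 mm high, standing right of the gear case; origin at its underside.

How it is judged (in metres and radians):
At the end, for the whole second after the job is handed in: The lever rests in the far slot on the side of the large felt wheel: leaning away by more than 0.17 rad (stop at 0.21) and to that side by more than 0.17 rad (value of joint lever_fore above 0.17 rad and ((y of large_wheel in the frame of lathe above 0 m and value of joint lever_across above 0.17 rad) or (y of large_wheel in the frame of lathe below 0 m and value of joint lever_across below -0.17 rad)) and velocity of joint lever_fore between -0.05 and 0.05 rad/s and velocity of joint lever_across between -0.05 and 0.05 rad/s); the robot touches nothing.
It fails at once if the lever is gripped between the fingers instead of pushed (the fingers press on it with its grip midway between them) (horizontal distance between the grasp point and grip_middle below 0.01 m and height (world z) of the grasp point below 0.262 m and contact force between the fingers and lathe above 1 N).
It fails at once if the lever enters a slow (near) slot on either side (value of joint lever_fore below -0.1 rad and (value of joint lever_across above 0.12 rad or value of joint lever_across below -0.12 rad)).
It fails at once if the lever enters the fast slot on the small wheel's side (value of joint lever_fore above 0.1 rad and ((y of large_wheel in the frame of lathe above 0 m and value of joint lever_across below 0 rad) or (y of large_wheel in the frame of lathe below 0 m and value of joint lever_across above 0 rad))).
It fails at once if the lever or the lathe is forced: pressed with more than 60 N (contact force between any of the fingers, the arm and lathe above 60 N).
It fails at once if a loose thing on the lathe or bench is lifted or moved more than 25 mm (distance of any of die_on_case, polish_cake, plaster_cast, die_on_bench, plaster_knife, spare_wheel, rubber_bowl, bottle from where it was at the start of the episode above 0.025 m).
It also fails if it takes over 48 s, if anything falls off the work surface, if the arm or the gripper's body presses on something with over 40 N, if the wrist force passes 120 N, or if a joint passes its speed limit or range.

## Working session

There is one attempt and no reset: what is moved stays moved. The work goes in short steps, Python scripts to look and compute and a shell command to move; the robot and the scene stay as the last step left them, time stands still between calls to the robot, and variables do not carry over. Pictures are saved under pics/ and viewed, at most 10 in all, crops included, and the job is handed in when it is done.

```bash
mkdir -p pics; cat > h.py <<'E'
import numpy as np,cv2
from rig import env
def snap(c,f=None):
    r=env.get_image(c)
    if f: cv2.imwrite('pics/'+f,r['image'])
    return r
def ray(r,px):
    P=np.array(r['pose']);d=np.array([(px[0]-r['cx'])/r['fx'],-(px[1]-r['cy'])/r['fy'],-1])
    return P[:3,3],P[:3,:3]@(d/np.linalg.norm(d))
def onz(r,px,z):
    o,d=ray(r,px);return o+d*(z-o[2])/d[2]
def tri(a,pa,b,pb):
    A=0;y=0
    for o,d in (ray(a,pa),ray(b,pb)):
        M=np.eye(3)-np.outer(d,d);A=A+M;y=y+M@o
    return np.linalg.solve(A,y)
def proj(r,p):
    P=np.array(r['pose']);c=P[:3,:3].T@(np.array(p)-P[:3,3])
    return r['cx']+r['fx']*c[0]/-c[2],r['cy']-r['fy']*c[1]/-c[2]
E
python3 - <<'E'
from h import *
np.set_printoptions(precision=3,suppress=True)
R={}
for c in('scene','side'):
    r=snap(c,c+'0.png');R[c]=r
    print(c,[k for k in r], r['fx'],np.array(r['pose'])[:3].tolist())
    for t in('gate_centre','grip_middle','large_wheel','small_wheel','lathe','die_on_case','polish_cake','bottle','rubber_bowl'):
        l=env.tip_of(c,t);r[t]=l
        print(t,[(np.round(x['centre'],1),round(x['conf'],2)) for x in l[:2]])
for t in('gate_centre','grip_middle','large_wheel','small_wheel','lathe'):
    if R['scene'][t] and R['side'][t]: print(t,tri(R['scene'],R['scene'][t][0]['centre'],R['side'],R['side'][t][0]['centre']))
s=env.observe();print(s['tool_rot'],s['position'])
E
```

```text
scene ['image', 'fx', 'fy', 'cx', 'cy', 'pose'] 492.606091516326 [[-0.7300478784104465, -0.41340583228760397, 0.5441743406841226, 1.1642595980364678], [0.6830659910172839, -0.4166704205786119, 0.5998388221267599, 0.7216609278748385], [-0.02123551609878704, 0.8096180447874395, 0.5865728210636614, 0.7982584357567348]]
gate_centre [(array([246.7, 201.1]), 0.56)]
grip_middle [(array([260. , 160.8]), 0.97)]
large_wheel [(array([229.8, 258.8]), 0.8)]
small_wheel [(array([155.1, 169.6]), 0.58)]
lathe []
die_on_case [(array([273.1, 226.3]), 0.42), (array([322.6, 285.5]), 0.3)]
polish_cake [(array([233.9, 181.5]), 0.63)]
bottle []
rubber_bowl [(array([356.9, 328.7]), 0.87)]
side ['image', 'fx', 'fy', 'cx', 'cy', 'pose'] 379.112644447782 [[-0.8984780337315205, 0.21299246453021636, -0.38388987086830756, 0.272109725693008], [-0.4388206592895266, -0.4094585609105374, 0.7998625606176207, 0.7178966179893838], [0.013177703997527443, 0.8871177469481808, 0.46135501641028825, 0.5500483355216713]]
gate_centre [(array([302.6, 206.7]), 0.82)]
grip_middle [(array([316.6, 172.6]), 0.6), (array([301.3, 150. ]), 0.22)]
large_wheel [(array([193.3, 206.5]), 0.82), (array([272.8, 313.4]), 0.72)]
small_wheel [(array([299.9, 148.8]), 0.76)]
lathe [(array([301.4, 255.3]), 0.89)]
die_on_case [(array([274.9, 226.8]), 0.43)]
polish_cake [(array([334.6, 195.3]), 0.73)]
bottle [(array([335.2, 195.2]), 0.69)]
rubber_bowl [(array([213.9, 348.3]), 0.85)]
gate_centre [ 0.575 -0.03   0.134]
grip_middle [ 0.54  -0.016  0.234]
large_wheel [0.759 0.142 0.173]
small_wheel [ 0.684 -0.245  0.187]
[[ 0.947  0.321 -0.   ]
 [ 0.321 -0.947 -0.   ]
 [-0.    -0.    -1.   ]] [ 0.177 -0.521  0.248]
```

View pics/scene0.png

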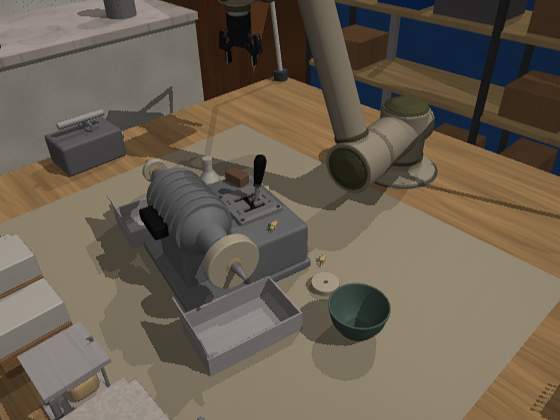

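View pics/side0.png

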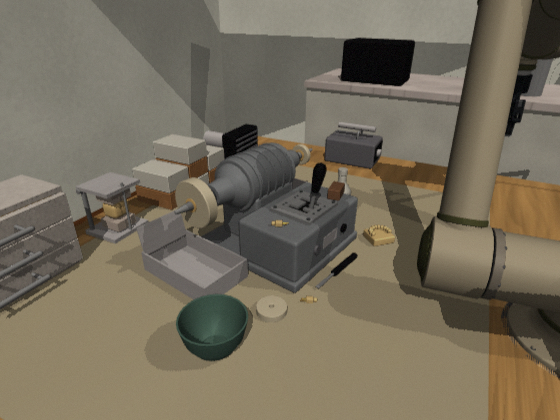

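The large wheel is on the left spindle (scene 230,258; side 193,206) and the small one is on the right. The lever (scene 260,161) is in the lock notch and the gate is at scene 247,201. The triangulated points put the lathe yaw at about -11°. I'll move above the operator side with the fingers shut and take a closer look.

```bash
python3 -m pendant '[[0,0.02,-0.017,-0.05,0,0,0.1],[0,0.06,-0.05,-0.09,0,0,0.2],[0,0.104,-0.087,-0.1,0,0,0.3],[0,0.148,-0.124,-0.1,0,0,0.4],[0,0.19,-0.16,-0.1,0,0,0.518]]' 30
python3 - <<'E'
from h import *
s=env.observe();d=np.array([.46,-.01,.35])-s['position'];print(s['position'],s['tool_rot'],np.array(s['tool_rot']).T@d)
E
```

```text
time_s: 1.62
position: [0.3058, -0.3066, 0.3486]
tool_rot: [[0.981, -0.194, 0.001], [-0.194, -0.981, -0.001], [0.001, 0.001, -1.0]]
ft_force: [-0.1, -1.1, 0.2]
grip_width: -0.0
gripper_force: 0.0
[ 0.30575242 -0.30661759  0.34862494] [[ 9.81028200e-01 -1.93864423e-01  5.06623360e-04]
 [-1.93864041e-01 -9.81028143e-01 -7.17925241e-04]
 [ 6.36191937e-04  6.06088855e-04 -9.99999614e-01]] [ 0.09381861 -0.32089249 -0.00150986]
```

```bash
python3 -m pendant '[[0,0.015,-0.055,0,0,0,0],[0,0.03,-0.11,0,0,0,0],[0,0.05,-0.17,0,0,0,0],[0,0.07,-0.23,0,0,0,0],[0,0.083,-0.285,0,0,0,0]]'
python3 -m pendant '[[0,0.011,-0.036,0,0,0,0],[0,0.011,-0.036,0,0,0,0]]'
python3 - <<'E'
from h import *
from scipy.optimize import least_squares
np.set_printoptions(precision=3,suppress=True)
obs=[]
M={'gate_centre':(0,0,.138),'large_wheel':(.15,.2,.175),'small_wheel':(.15,-.2,.175),'lathe':(0,0,0)}
R={}
for c in('scene','side','wrist'):
    r=snap(c,c+'1.png');R[c]=r
    for t in list(M)+['grip_middle']:
        l=env.tip_of(c,t)
        if l: r[t]=l[0]['centre']; print(c,t,np.round(r[t],1),l[0]['conf'])
def L(p,m):
    c,s=np.cos(p[2]),np.sin(p[2]);return (p[0]+c*m[0]-s*m[1],p[1]+s*m[0]+c*m[1],m[2])
def lev(a,b): 
    v=np.array([np.tan(a),np.tan(b),1]);v=v/np.linalg.norm(v)*.2;return (v[0],v[1],.033+v[2])
def f(p):
    e=[]
    for c,r in R.items():
        for t in M:
            if t in r: e+=list(np.array(proj(r,L(p,M[t])))-r[t])
        if 'grip_middle' in r: e+=list(np.array(proj(r,L(p,lev(p[3],p[4]))))-r['grip_middle'])
    return e
q=least_squares(f,[.575,-.03,-.19,-.21,0],loss='soft_l1',f_scale=2)
print(q.x,np.array(f(q.x)).reshape(-1,2)); print(env.observe()['position'])
print('grip',L(q.x,lev(q.x[3],q.x[4])))
E
```

```text
time_s: 2.25
position: [0.4415, -0.0423, 0.3485]
tool_rot: [[0.982, -0.19, 0.001], [-0.19, -0.982, -0.0], [0.001, 0.0, -1.0]]
ft_force: [0.1, -0.1, 0.1]
grip_width: 0.0003
gripper_force: 0.0
time_s: 2.5
position: [0.4589, -0.0092, 0.3482]
tool_rot: [[0.982, -0.186, -0.0], [-0.186, -0.982, 0.0], [-0.0, -0.0, -1.0]]
ft_force: [-0.5, -0.9, -0.2]
grip_width: -0.0
gripper_force: 0.0
scene gate_centre [249. 202.] 0.77
scene large_wheel [226.7 259.9] 0.81
scene small_wheel [151.2 169.5] 0.71
scene grip_middle [258.1 161.6] 0.89
side gate_centre [304.5 203.7] 0.9
side large_wheel [195.3 201.9] 0.68
side small_wheel [304.  148.6] 0.49
side lathe [297.9 254. ] 0.94
side grip_middle [316.7 176.5] 0.63
wrist large_wheel [273.8  71.4] 0.34
wrist lathe [275.4  84.6] 0.72
wrist grip_middle [271.4  98.6] 0.7
[ 0.569 -0.035 -0.163 -0.144  0.056] [[  -1.343   -2.413]
 [   6.627   -1.907]
 [   1.549    0.28 ]
 [   0.667    2.417]
 [   2.232   -0.18 ]
 [   4.142    1.176]
 [  -3.834    4.786]
 [   6.523   -2.46 ]
 [   0.117   -4.795]
 [-253.982 -205.926]
 [   8.44     3.119]
 [   0.109    0.093]]
[ 0.458 -0.011  0.348]
grip (np.float64(0.542464551609804), np.float64(-0.019164428755718645), np.float64(0.23062116721684658))
```

View pics/wrist1.png

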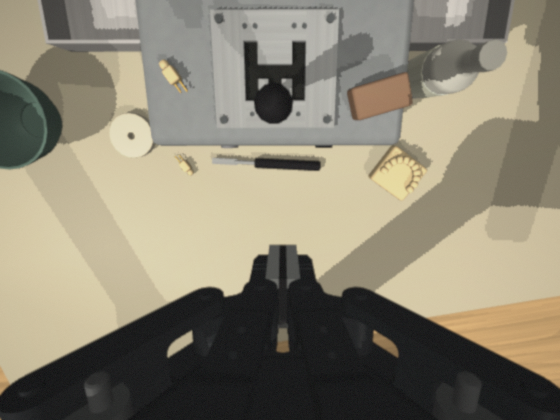

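The wrist view is clear. The lever grip is at about (274,102), the H-gate spans columns 244-306, the plate's lower corners are about (216,128) and (338,126), and the case's front edge lies along row 145. I'll compute the lathe frame from these.

```bash
python3 - <<'E'
from h import *
np.set_printoptions(precision=4,suppress=True)
r=snap('wrist')
print(env.observe()['position'])
P=[onz(r,p,.138)[:2] for p in((211,10),(341,9),(216,128),(338,126))]
C=[onz(r,p,.130)[:2] for p in((152,146),(402,146))]
print(np.array(P),np.mean(P,0)); print(np.array(C))
print([np.linalg.norm(P[i]-P[j]) for i,j in((0,1),(2,3),(0,2),(1,3))],np.linalg.norm(C[0]-C[1]))
d=P[0]-P[1]+P[2]-P[3]; print('yaw', np.degrees(np.arctan2(-d[0],d[1])), 'case',np.degrees(np.arctan2(-(C[0]-C[1])[0],(C[0]-C[1])[1])))
m=env.trace('wrist','grip_middle'); print([(x['bbox'],x['conf']) for x in m])
print('grip',onz(r,(274,102),.229), onz(r,(274,102),.25))
T=np.array(env.observe()['tool_rot']);t=np.array(env.observe()['position'])
for n,p in(('plate',np.mean(P,0)),('grip',onz(r,(274,102),.235)[:2]),('front',np.mean(C,0))): print(n,(T.T@(np.r_[p,.2]-t))[:2])
E
```

```text
[ 0.4584 -0.011   0.3483]
[[ 0.6388  0.0242]
 [ 0.6158 -0.0988]
 [ 0.531   0.0468]
 [ 0.5084 -0.0806]] [ 0.5735 -0.0271]
[[ 0.5259  0.1225]
 [ 0.4734 -0.1482]]
[np.float64(0.12510813788238284), np.float64(0.1293151314622573), np.float64(0.11010287372580632), np.float64(0.10891345421496275)] 0.27574798522965716
yaw -10.312241005561674 case -10.965249042347102
[([275.2, 102.1, 38.3, 47.3], 0.74)]
grip [ 0.5399 -0.0202  0.229 ] [ 0.5388 -0.0205  0.25  ]
plate [ 0.116  -0.0061]
grip [ 0.0815 -0.0063]
front [ 0.0408 -0.0061]
```

```bash
python3 -m pendant '[[0,0.02,-0.006,0.04,0,0,0],[0,0.025,-0.006,0.08,0,0,0],[0,0.025,-0.006,0.114,0,0,0],[0,0.025,-0.006,0.114,0,0,0]]'
python3 -m pendant '[[0,0.01,0,0,0,0,0],[0,0.018,0,0,0,0,0],[0,0.026,0,0,0,0,0],[0,0.034,0,0,0,0,0],[0,0.042,0,0,0,0,0]]'
python3 - <<'E'
from h import *
r=snap('wrist','w2.png');print(env.observe()['ft_force'],[(x['centre'],x['conf']) for x in env.tip_of('wrist','grip_middle')])
E
```

```text
time_s: 4.0
position: [0.4833, -0.0097, 0.2327]
tool_rot: [[0.982, -0.19, -0.005], [-0.19, -0.982, 0.001], [-0.005, -0.0, -1.0]]
ft_force: [-0.3, -0.4, 1.4]
grip_width: 0.0002
gripper_force: 0.0
time_s: 4.62
position: [0.5256, -0.0179, 0.2345]
tool_rot: [[0.982, -0.19, -0.001], [-0.19, -0.982, 0.0], [-0.001, 0.0, -1.0]]
ft_force: [-3.0, 0.5, 1.4]
grip_width: 0.0001
gripper_force: 1.5
[-1.77808604 -0.1791624   1.18116077] [([281.9, 222.0], 0.75)]
```

View pics/w2.png

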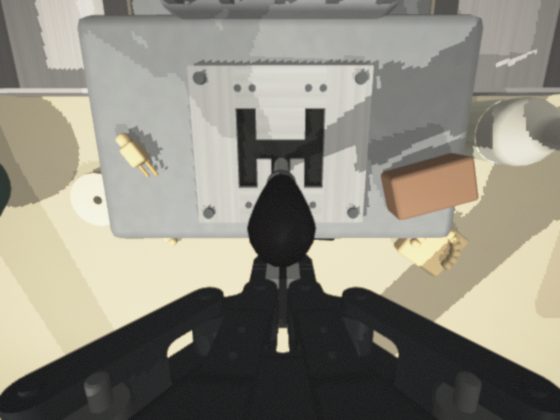

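The fingers are touching the near side of the grip (282,225) and the lever has started leaving the notch. I'll push on until it is upright.

```bash
python3 -m pendant '[[0,0.007,0,0,0,0,0],[0,0.014,0,0,0,0,0],[0,0.021,0,0,0,0,0],[0,0.024,0,0,0,0,0]]'
python3 -m pendant '[[0,0.002,0,0,0,0,0],[0,0.002,0,0,0,0,0]]'
python3 - <<'E'
from h import *
r=snap('wrist','w3.png');print(env.observe()['ft_force'],[(x['centre'],x['conf']) for x in env.tip_of('wrist','grip_middle')])
E
```

```text
time_s: 5.22
position: [0.5494, -0.0226, 0.2342]
tool_rot: [[0.982, -0.19, 0.0], [-0.19, -0.982, 0.0], [0.0, -0.0, -1.0]]
ft_force: [-2.1, 0.1, 1.8]
grip_width: -0.0001
gripper_force: 1.1
time_s: 5.48
position: [0.551, -0.0229, 0.2343]
tool_rot: [[0.982, -0.19, 0.0], [-0.19, -0.982, -0.0], [0.0, 0.0, -1.0]]
ft_force: [-1.0, 0.2, 0.7]
grip_width: 0.0002
gripper_force: 0.6
[-1.25606926  0.31039966  0.80192628] [([281.6, 223.9], 0.73)]
```

View pics/w3.png

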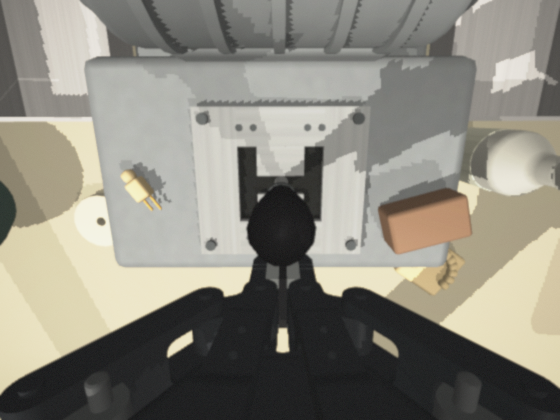

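The rod (281,183) is now in the cross slot. I'll nudge it a little farther and watch the force.

```bash
python3 -m pendant '[[0,0.002,0,0,0,0,0],[0,0.002,0,0,0,0,0]]'; python3 -m pendant '[[0,0.0015,0,0,0,0,0],[0,0.0015,0,0,0,0,0]]'
```

```text
time_s: 5.82
position: [0.5529, -0.0232, 0.2344]
tool_rot: [[0.982, -0.19, -0.0], [-0.19, -0.982, 0.0], [-0.0, 0.0, -1.0]]
ft_force: [-2.5, 0.1, 2.1]
grip_width: -0.0
gripper_force: 1.0
time_s: 6.08
position: [0.5536, -0.0234, 0.2344]
tool_rot: [[0.982, -0.19, -0.002], [-0.19, -0.982, 0.0], [-0.002, 0.0, -1.0]]
ft_force: [-5.9, 0.8, 3.1]
grip_width: 0.0003
gripper_force: 3.2
```

The far wall has been reached (fore ≈ +0.03), which matches the model. I'll back off and go around to the lathe's right side of the lever.

```bash
python3 -m pendant '[[0,-0.02,0,0,0,0,0],[0,-0.03,0.02,0,0,0,0],[0,-0.03,0.048,0,0,0,0],[0,-0.005,0.05,0,0,0,0],[0,0.024,0.05,0,0,0,0]]'
python3 -m pendant '[[0,0,-0.008,0,0,0,0],[0,0,-0.016,0,0,0,0],[0,0,-0.024,0,0,0,0],[0,0,-0.032,0,0,0,0],[0,0,-0.04,0,0,0,0]]'
python3 - <<'E'
from h import *
r=snap('wrist','w4.png')
E
```

```text
time_s: 6.7
position: [0.5692, -0.0779, 0.2346]
tool_rot: [[0.982, -0.191, 0.001], [-0.191, -0.982, -0.0], [0.001, 0.0, -1.0]]
ft_force: [0.2, 0.5, 0.4]
grip_width: 0.0001
gripper_force: 0.0
time_s: 7.32
position: [0.5758, -0.0375, 0.2347]
tool_rot: [[0.982, -0.19, 0.0], [-0.19, -0.982, -0.001], [0.0, 0.001, -1.0]]
ft_force: [-2.1, -3.3, 1.8]
grip_width: 0.0002
gripper_force: 1.5
```

View pics/w4.png

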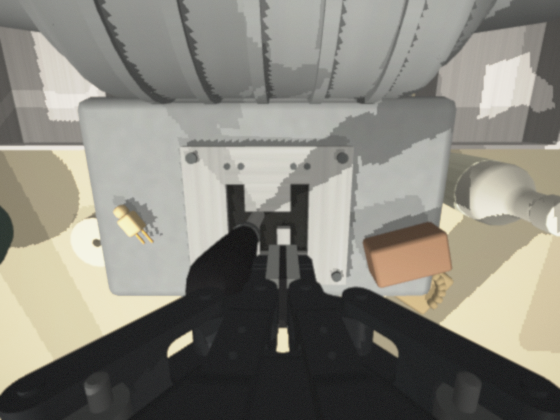

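The lever is sliding left along the cross slot, with the rod at about (248,225). I'll keep pushing to the left end.

```bash
python3 -m pendant '[[0,0,-0.007,0,0,0,0],[0,0,-0.014,0,0,0,0],[0,0,-0.021,0,0,0,0],[0,0,-0.024,0,0,0,0]]'; python3 -m pendant '[[0,0,-0.002,0,0,0,0],[0,0,-0.004,0,0,0,0]]'
```

```text
time_s: 7.88
position: [0.5807, -0.0138, 0.2342]
tool_rot: [[0.982, -0.19, -0.0], [-0.19, -0.982, 0.0], [-0.0, -0.0, -1.0]]
ft_force: [-0.8, -2.4, -0.7]
grip_width: -0.0001
gripper_force: 0.9
time_s: 8.12
position: [0.5813, -0.0104, 0.2343]
tool_rot: [[0.982, -0.19, 0.0], [-0.19, -0.982, -0.0], [0.0, 0.0, -1.0]]
ft_force: [-0.0, -2.2, -1.3]
grip_width: -0.0002
gripper_force: 0.9
```

```bash
python3 -m pendant '[[0,0,-0.0015,0,0,0,0],[0,0,-0.0015,0,0,0,0]]'; python3 -m pendant '[[0,0,-0.0015,0,0,0,0],[0,0,-0.0015,0,0,0,0]]'
python3 - <<'E'
from h import *
r=snap('wrist','w5.png')
E
```

```text
time_s: 8.38
position: [0.5816, -0.0088, 0.2344]
tool_rot: [[0.982, -0.19, 0.0], [-0.19, -0.982, 0.0], [0.0, -0.0, -1.0]]
ft_force: [0.0, -1.3, -0.9]
grip_width: 0.0
gripper_force: 0.4
time_s: 8.62
position: [0.5819, -0.0074, 0.2343]
tool_rot: [[0.982, -0.19, 0.0], [-0.19, -0.982, 0.0], [0.0, -0.0, -1.0]]
ft_force: [-0.0, -0.4, -1.1]
grip_width: -0.0
gripper_force: 0.6
```

View pics/w5.png

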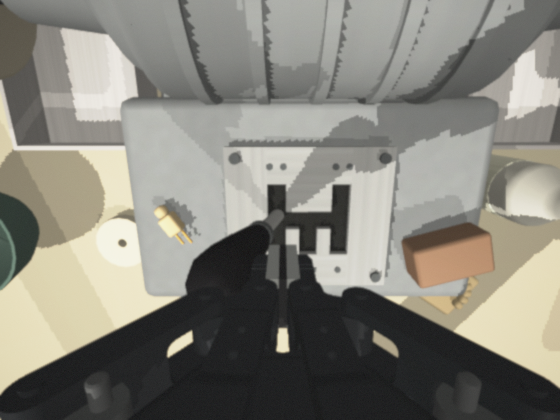

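The rod is at (275,215), squarely in line with the left slots (column 277). I'll go around behind it and push it away.

```bash
python3 -m pendant '[[0,0,0.012,0,0,0,0],[0,-0.03,0.012,0,0,0,0],[0,-0.055,0.01,0,0,0,0],[0,-0.055,-0.027,0,0,0,0],[0,-0.055,-0.027,0,0,0,0]]'
python3 -m pendant '[[0,0.01,0,0,0,0,0],[0,0.018,0,0,0,0,0],[0,0.026,0,0,0,0,0],[0,0.034,0,0,0,0,0],[0,0.042,0,0,0,0,0]]'
python3 - <<'E'
from h import *
r=snap('wrist','w6.png')
E
```

```text
time_s: 9.3
position: [0.5329, 0.0305, 0.2346]
tool_rot: [[0.982, -0.188, 0.001], [-0.188, -0.982, 0.0], [0.001, -0.001, -1.0]]
ft_force: [-0.4, 0.6, -0.1]
grip_width: 0.0002
gripper_force: 0.0
time_s: 9.93
position: [0.5745, 0.0212, 0.2342]
tool_rot: [[0.982, -0.19, -0.001], [-0.19, -0.982, -0.0], [-0.001, 0.0, -1.0]]
ft_force: [-2.8, -0.9, -0.1]
grip_width: 0.0003
gripper_force: 1.2
```

View pics/w6.png

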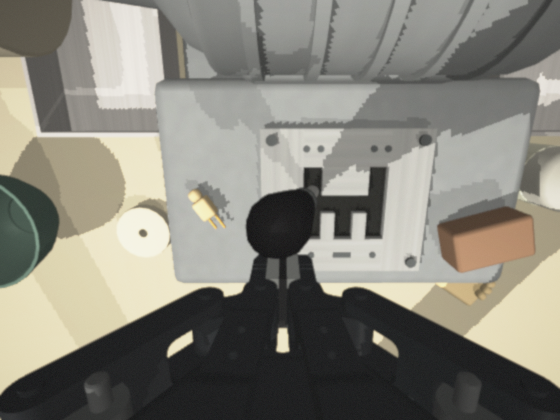

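The rod (312,190) is entering the far left slot with little force. I'll push it home.

```bash
python3 -m pendant '[[0,0.007,0,0,0,0,0],[0,0.014,0,0,0,0,0],[0,0.019,0,0,0,0,0],[0,0.021,0,0,0,0,0]]'; python3 -m pendant '[[0,0.0015,0,0,0,0,0],[0,0.0025,0,0,0,0,0]]'
```

```text
time_s: 10.48
position: [0.5951, 0.0176, 0.2342]
tool_rot: [[0.982, -0.19, -0.0], [-0.19, -0.982, 0.0], [-0.0, -0.0, -1.0]]
ft_force: [-2.5, 0.8, -1.4]
grip_width: -0.0
gripper_force: 0.9
time_s: 10.72
position: [0.5973, 0.0171, 0.2344]
tool_rot: [[0.982, -0.19, 0.0], [-0.19, -0.982, 0.0], [0.0, -0.0, -1.0]]
ft_force: [-2.0, 1.2, -0.3]
grip_width: -0.0001
gripper_force: 0.9
```

```bash
python3 -m pendant '[[0,0.0015,0,0,0,0,0],[0,0.0015,0,0,0,0,0]]'
```

```text
time_s: 10.98
position: [0.5989, 0.0168, 0.2344]
tool_rot: [[0.982, -0.19, 0.0], [-0.19, -0.982, -0.0], [0.0, -0.0, -1.0]]
ft_force: [-1.7, -0.5, -1.2]
grip_width: -0.0001
gripper_force: 0.7
```

```bash
python3 -m pendant '[[0,0.001,0,0,0,0,0],[0,0.002,0,0,0,0,0],[0,0.002,0,0,0,0,0]]'
```

```text
time_s: 11.35
position: [0.6003, 0.0165, 0.2342]
tool_rot: [[0.982, -0.19, -0.002], [-0.19, -0.982, 0.0], [-0.002, 0.0, -1.0]]
ft_force: [-5.2, 0.5, -0.3]
grip_width: -0.0
gripper_force: 2.6
```

```bash
python3 -m pendant '[[0,0.001,0,0,0,0,0],[0,0.0015,0,0,0,0,0],[0,0.0015,0,0,0,0,0]]'
```

```text
time_s: 11.72
position: [0.601, 0.0164, 0.2341]
tool_rot: [[0.982, -0.19, -0.004], [-0.19, -0.982, 0.0], [-0.004, 0.0, -1.0]]
ft_force: [-8.8, 0.9, 1.5]
grip_width: 0.0003
gripper_force: 4.6
```

The force rises firmly, so the stop is reached. I'll withdraw backwards, then up, and check.

```bash
python3 -m pendant '[[0,-0.02,0,0,0,0,0],[0,-0.06,0,0,0,0,0],[0,-0.1,0,-0.03,0,0,0],[0,-0.12,0,-0.08,0,0,0],[0,-0.12,0,-0.11,0,0,0]]'
python3 -m pendant '[[0,0,0,0,0,0,0],[0,0,0,0,0,0,0]]'
python3 - <<'E'
from h import *
r=snap('wrist','w7.png')
E
```

```text
time_s: 12.35
position: [0.4839, 0.0391, 0.3476]
tool_rot: [[0.982, -0.19, 0.006], [-0.19, -0.982, -0.001], [0.006, -0.0, -1.0]]
ft_force: [0.9, 0.5, -0.4]
grip_width: 0.0002
gripper_force: 0.0
time_s: 12.6
position: [0.4845, 0.0388, 0.3435]
tool_rot: [[0.982, -0.19, -0.001], [-0.19, -0.982, 0.0], [-0.001, 0.0, -1.0]]
ft_force: [-0.2, -0.7, -0.7]
grip_width: -0.0002
gripper_force: 0.0
```

View pics/w7.png

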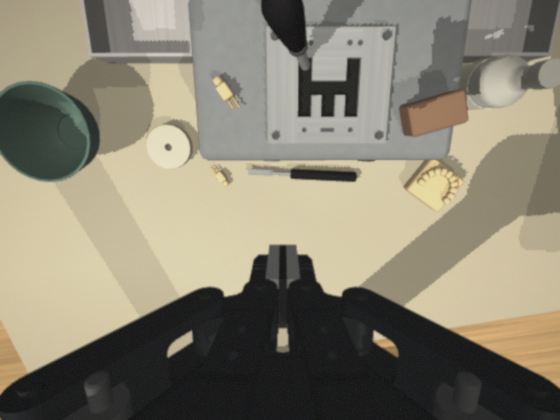

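The lever's rod (304,62) is at the far end of the left slot, the hand is clear, and the loose things haven't moved.

```bash
python3 -c "
from rig import env
print(env.close_job())"
```

```text
the job is handed in; nothing more can be done
None
```

I pushed the lever home into the far (fast) slot on the left, the large wheel's side, then withdrew the hand and handed the job in at about 12.6 s; no verdict came back.

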